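Empty the sorting tray of plaster fragments into the crate

ROBOT

A 6-joint arm with a two-finger parallel gripper is mounted at the origin on the work surface. World frame = base frame: x ahead of the robot, y to its left, z up, the work surface at z = 0. Lengths are in m, angles in degrees, forces in N, time in s.
With the tool pointing down it reaches from about 0.4 to 0.825 m from the base axis. Payload 7 kg.
Tool frame: the origin (TCP) lies midway between the tips of the shut fingers; the grasp point (between the pads) lies 19 mm behind it; z points along the fingers, y is the line along which they close (so a half turn about z gives the same grasp; the last joint's range is limited). The gripper opens to 88 mm and grips with 3 to 60 N. Pads are 19 mm wide; open, the fingers measure 130 mm over their backs; the gripper's body (78 mm by 193 mm) begins 47 mm behind the grasp point.
Start: joints at [89.616, 20.546, 0.682, 0, -70.136, -16.507], TCP at [0.196, 0.646, 0.227] pointing down, gripper open.
Joint ranges: [-176.03, 176.03], [-82.01, 121.73], [-58.28, 71.71], [-173.87, 95.51], [-174.79, -0.11], [-173.66, 173.66]. Speed limits (degrees/s): [136.94, 136.94, 172.46, 180, 180, 180].

INTERFACE

Orientations are given as a 3x3 rotation matrix whose columns are the frame's x, y, z axes.
In Python, from rig import robot gives the robot as it stands. Calls block until the motion is done:
- robot.goto(position, orientation): joint-space move of the TCP to a pose.
- robot.servo_line(position, ori=None, speed=0.15): straight line of the TCP; ori=None keeps the orientation; speed is the mean speed in m/s.
- robot.movej(angles): joint-space move.
- robot.move_gripper(opening): opening from 0.0 (shut) to 1.0 (fully open); the grip force is fixed at half the most; returns when the fingers have stopped.
- robot.dwell(seconds).
- robot.ik(position, orientation): joint angles nearest the present ones, or None.
- robot.grab_frame(name): name is "side" or "top"; returns (picture, depth): 384x512x3 uint8, red, green, blue; 384x512 float32, m along the optical axis (not along the pixel's ray), 0 where there is no reading.
- robot.camera_info(name): a dict with "vfov" (degrees; the focal length in pixels is half the picture's height over the tangent of half this angle, whatever the lens; pixels are square), "cx", "cy" (the principal point, pixels), "view" (4x4, takes a point from world to camera coordinates). Camera axes: x right, y down, z forward; pixel columns grow to the right and rows downward; lengths in m; the calibration is good to about 2 mm. A picture is of the moment at which its call begins. camera_info takes no time and is no camera call.
A pose or a line that the arm cannot do raises robot.Unreachable and nothing moves.
- robot.job_done(): hands the job in; it is judged then, once.
Readings, each from a call of its own:
- robot.read_t(): time.
- robot.read_qpos(): joint angles.
- robot.read_qvel(): joint speeds.
- robot.read_effort(): joint torques, N m.
- robot.read_position(): TCP position.
- robot.read_tcp_rot(): TCP orientation.
- robot.read_force(): force on the tool from outside, world axes, zero at the start.
- robot.read_ft_torque(): the same for the moment, N m.
- robot.read_grip_width(): opening from 0.0 (shut) to 1.0 (fully open).
- robot.read_finger_force(): force on a finger pad.
Only numpy, scipy, OpenCV 4.12 (cv2) and the standard library are available. Lean on these libraries where they do the work, as an engineer would, in place of code of your own. Each camera call takes 0.05 s, during which the arm holds its last target. There are 200 camera calls.

TASK

Slide the empty plywood crate along the bench, without lifting it, until it stands square and centred against the front of the tipping stand, under the tray's open end. Then tip the tray by its hoop handle, steadily, so that all six plaster pieces slide into the crate, and ease the tray back down to level without letting it drop. Leave the crate there against the stand, and leave the brush, the jar and the large slab where they are.

Things in the scene. Friction and masses are not known exactly. Their poses are not given: they have to be found in the camera images.
- stand: Grey steel tipping stand fixed to the bench, 240 mm wide (x), 240 mm deep. Origin on the bench under the tray's hinge line, mid-width, in the plane of its flat front face (y = 0, z 6 to 94 mm); the stand lies behind, y -240 to 0 mm. x runs along the hinge, +y points out of the front, the way the tray tips. Hinge line: parallel to x at y = 0, z = 130 mm.
- tray (a joint): Tilt of the aluminium tray, rad: 0 = level, at rest; grows as its back end rises and its open front end dips towards the stand's +y; stop at 1.1. Let go, it falls back to 0. Pieces slide above about 0.5 to 0.7 rad.
- tray_bar (a point): Mid-point of the tray's hoop handle: round steel bar 12 mm thick, 184 mm long, parallel to the hinge, on an upright at each side. Tray level: 60 mm behind and 150 mm above the hinge (280 mm above the bench); swings with the tray, radius 162 mm. Free space behind, under and above it. Pushing it towards the stand's +y tips the tray (5 to 10 N).
- tray_lip (a point): Middle of the tray's open front edge, on its floor (level: 40 mm in front of the hinge, 135 mm above the bench). Tray: 170 mm wide (x), from 210 mm behind the hinge to 40 mm in front, underside at hinge height, sheet 5 mm, walls 40 mm high at back and sides, open in front.
- crate: Empty open plywood crate, loose on the bench, outer 240 mm (x) by 220 mm (y), 80 mm high, walls and floor 8 mm, about 0.45 kg. Origin at the centre of its underside; z up.
- piece0: One of the six loose plaster pieces that start in the tray, ochre or grey painted face, irregular five- or six-sided chunk of wall plaster, about 50 mm across, 18 mm thick, about 60 g. Origin at the centre of its unpainted underside, z out of the painted face.
- piece1: One of the six loose plaster pieces that start in the tray, ochre or grey painted face, irregular five- or six-sided chunk of wall plaster, about 50 mm across, 18 mm thick, about 60 g. Origin at the centre of its unpainted underside, z out of the painted face.
- piece2: One of the six loose plaster pieces that start in the tray, ochre or grey painted face, irregular five- or six-sided chunk of wall plaster, about 50 mm across, 22 mm thick, about 60 g. Origin at the centre of its unpainted underside, z out of the painted face.
- piece3: One of the six loose plaster pieces that start in the tray, ochre or grey painted face, irregular five- or six-sided chunk of wall plaster, about 50 mm across, 22 mm thick, about 60 g. Origin at the centre of its unpainted underside, z out of the painted face.
- piece4: One of the six loose plaster pieces that start in the tray, ochre or grey painted face, irregular five- or six-sided chunk of wall plaster, about 50 mm across, 16 mm thick, about 60 g. Origin at the centre of its unpainted underside, z out of the painted face.
- piece5: One of the six loose plaster pieces that start in the tray, ochre or grey painted face, irregular five- or six-sided chunk of wall plaster, about 50 mm across, 16 mm thick, about 60 g. Origin at the centre of its unpainted underside, z out of the painted face.
- brush: Bystander: a hand brush lying on the bench. Origin about its middle, on the underside.
- jar: Bystander: a closed glass jar, 66 mm in diameter, 85 mm high, upright. Origin under its centre.
- slab: Bystander: a large plaster slab about 140 mm across and 35 mm thick, lying flat on the bench. Origin under its centre.

How it is judged (in metres and radians):
On the way, in this order (a step that is already met when the one before it is completed fails the run):
1. the crate stands flat against the stand's front (gap under 20 mm), centred within 30 mm and square within 0.15 rad, with the tray still level (x of crate in the frame of stand between -0.03 and 0.03 m and y of crate in the frame of stand between 0.1 and 0.13 m and angle between the y axis of crate and the y axis of stand, either way round below 0.15 rad and angle between crate's own z axis and vertical below 0.06 rad and height (world z) of crate below 0.012 m and value of joint tray below 0.1 rad), for 0.2 s.
2. the tray is tipped by more than 0.5 rad and all six pieces are in the crate (x of piece0 in the frame of crate between -0.118 and 0.118 m and y of piece0 in the frame of crate between -0.108 and 0.108 m and z of piece0 in the frame of crate between 0 and 0.075 m and x of piece1 in the frame of crate between -0.118 and 0.118 m and y of piece1 in the frame of crate between -0.108 and 0.108 m and z of piece1 in the frame of crate between 0 and 0.075 m and x of piece2 in the frame of crate between -0.118 and 0.118 m and y of piece2 in the frame of crate between -0.108 and 0.108 m and z of piece2 in the frame of crate between 0 and 0.075 m and x of piece3 in the frame of crate between -0.118 and 0.118 m and y of piece3 in the frame of crate between -0.108 and 0.108 m and z of piece3 in the frame of crate between 0 and 0.075 m and x of piece4 in the frame of crate between -0.118 and 0.118 m and y of piece4 in the frame of crate between -0.108 and 0.108 m and z of piece4 in the frame of crate between 0 and 0.075 m and x of piece5 in the frame of crate between -0.118 and 0.118 m and y of piece5 in the frame of crate between -0.108 and 0.108 m and z of piece5 in the frame of crate between 0 and 0.075 m and value of joint tray above 0.5 rad), for 0.1 s.
At the end, for the whole second after the job is handed in: All six pieces lie at rest inside the crate; the crate stands flat on the bench against the stand's front (gap under 30 mm), centred within 30 mm and square within 0.2 rad; the tray is back at level (tilt under 0.05 rad) (x of piece0 in the frame of crate between -0.118 and 0.118 m and y of piece0 in the frame of crate between -0.108 and 0.108 m and z of piece0 in the frame of crate between 0 and 0.075 m and x of piece1 in the frame of crate between -0.118 and 0.118 m and y of piece1 in the frame of crate between -0.108 and 0.108 m and z of piece1 in the frame of crate between 0 and 0.075 m and x of piece2 in the frame of crate between -0.118 and 0.118 m and y of piece2 in the frame of crate between -0.108 and 0.108 m and z of piece2 in the frame of crate between 0 and 0.075 m and x of piece3 in the frame of crate between -0.118 and 0.118 m and y of piece3 in the frame of crate between -0.108 and 0.108 m and z of piece3 in the frame of crate between 0 and 0.075 m and x of piece4 in the frame of crate between -0.118 and 0.118 m and y of piece4 in the frame of crate between -0.108 and 0.108 m and z of piece4 in the frame of crate between 0 and 0.075 m and x of piece5 in the frame of crate between -0.118 and 0.118 m and y of piece5 in the frame of crate between -0.108 and 0.108 m and z of piece5 in the frame of crate between 0 and 0.075 m and x of crate in the frame of stand between -0.03 and 0.03 m and y of crate in the frame of stand between 0.1 and 0.14 m and angle between the y axis of crate and the y axis of stand, either way round below 0.2 rad and angle between crate's own z axis and vertical below 0.06 rad and height (world z) of crate below 0.012 m and value of joint tray below 0.05 rad and linear speed of each of crate, piece0, piece1, piece2, piece3, piece4, piece5 below 0.03 m/s); the robot touches nothing.
It fails at once if the tray is let fall (swings back faster than 3 rad/s) (velocity of joint tray below -3 rad/s).
It fails at once if the tray is flung up (tips faster than 3 rad/s) (velocity of joint tray above 3 rad/s).
It fails at once if the crate is lifted more than 30 mm off the bench (height (world z) of crate above 0.03 m).
It fails at once if the brush, the jar or the slab is knocked out of its place (more than 40 mm) (distance of any of brush, jar, slab from where it was at the start of the episode above 0.04 m).
It also fails if it takes over 72 s, if anything falls off the work surface, if the arm or the gripper's body presses on something with over 40 N, if the wrist force passes 120 N, or if a joint passes its speed limit or range.

## Working session

There is one attempt and no reset: what is moved stays moved. The work goes in short steps, each a Python script; the robot and the scene stay as the last script left them, time stands still between calls to the robot, and variables do not carry over. Pictures are saved under pics/ and viewed, at most 10 in all, crops included, and the job is handed in when it is done.

```bash
ls; mkdir -p pics; python3 - <<'E'
from rig import robot
import cv2,numpy as np
for n in("side","top"):
    p,d=robot.grab_frame(n); np.savez(f"{n}0.npz",p=p,d=d); cv2.imwrite(f"pics/{n}0.png",p[:,:,::-1])
    i=robot.camera_info(n); print(n,i, (d>0).mean())
print(robot.read_t(),robot.read_tcp_rot())
E
```

```text
pics
side {'vfov': 54.36041843491809, 'cx': 252.9868424188194, 'cy': 194.78853716550535, 'view': array([[ 0.96314723, -0.26893332, -0.00471995, -0.56794207],
       [-0.18421607, -0.64675468, -0.74011677,  0.15226232],
       [ 0.19598941,  0.71371091, -0.67246181,  1.11643318],
       [ 0.        ,  0.        ,  0.        ,  1.        ]])} 0.995849609375
top {'vfov': 46.531455520472406, 'cx': 259.510709501489, 'cy': 183.59970632690695, 'view': array([[-0.02861779, -0.99949159, -0.01405623, -0.10667904],
       [-0.98237657,  0.03072062, -0.18437061,  0.57285912],
       [ 0.18470869,  0.00853223, -0.98275628,  1.34453622],
       [ 0.        ,  0.        ,  0.        ,  1.        ]])} 0.9957834879557291
0.1 [[ 9.56837390e-01 -2.90623687e-01 -2.85670301e-04]
 [-2.90623795e-01 -9.56836355e-01 -1.41384845e-03]
 [ 1.37558119e-04  1.43584565e-03 -9.99998960e-01]]
```

View pics/side0.png

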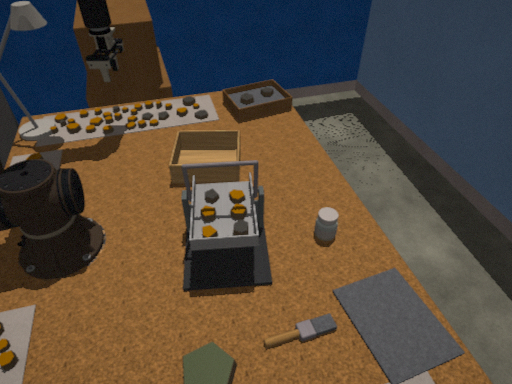

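View pics/top0.png

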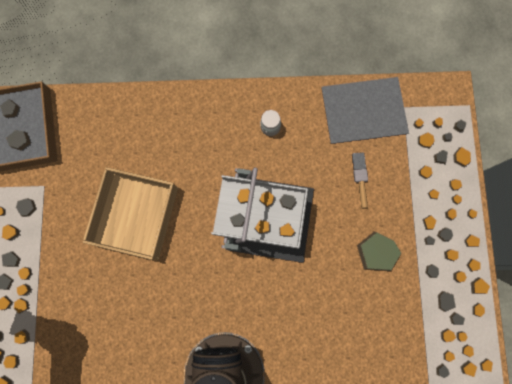

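The side view shows the robot at left, the crate at about (207,157), and the stand with its tray at about (225,215). The hoop bar runs along (185–257,165), and the jar is at (327,225). In the top view the crate is at (133,214), the bar at about (251,205) and the tray's open end faces left (+y). The jar is at (271,123).

```bash
cat > h.py <<'E'
import numpy as np,cv2
from rig import robot
def cloud(n,d):
    i=robot.camera_info(n); f=192/np.tan(np.radians(i["vfov"]/2))
    v,u=np.mgrid[:384,:512]; c=np.stack([(u-i["cx"])/f*d,(v-i["cy"])/f*d,d],-1)
    V=i["view"]; w=(c-V[:3,3])@V[:3,:3]; w[d==0]=np.nan; return w
def rect(p):
    r=cv2.minAreaRect(p.astype(np.float32)*1000); return np.round(cv2.boxPoints(r)).tolist(),np.round(r[0],1),np.round(r[1],1),round(r[2],2)
E
python3 - <<'E'
from h import *
for n in("side","top"):
    a=np.load(f"{n}0.npz");p=a["p"];w=cloud(n,a["d"]);x,y,z=np.moveaxis(w,-1,0)
    hsv=cv2.cvtColor(p,cv2.COLOR_RGB2HSV)
    def biggest(m):
        k,l,s,_=cv2.connectedComponentsWithStats(m.astype(np.uint8)); return l==1+np.argmax(s[1:,4])
    print(n)
    bench=(abs(x-.45)<.3)&(abs(y)<.8)&(z<.02); print("bench z",np.nanmedian(z[bench]))
    box=(y>.13)&(y<.5)&(x>.3)&(x<.8)
    m=biggest(box&(z>.07)&(z<.092)); print("crate rim",m.sum(),rect(w[m][:,:2]),np.median(z[m]))
    reg=(y>-.35)&(y<.12)&(x>.25)&(x<.65)
    m=biggest(reg&(z>.262)&(z<.3)); q=w[m]; print("bar",m.sum(),rect(q[:,:2]),np.percentile(q[:,2],[2,50,98]))
    m=reg&(z>.125)&(z<.148);m=biggest(m); print("tray floor",m.sum(),rect(w[m][:,:2]),np.percentile(w[m][:,2],[5,50,95]))
    m=biggest(reg&(z>.165)&(z<.185)); print("tray wall top",m.sum(),rect(w[m][:,:2]))
    m=biggest(reg&(z>.015)&(z<.19)); print("stand all",m.sum(),rect(w[m][:,:2]))
    m=biggest((x>.5)&(y<.15)&(y>-.3)&(z>.04)&(z<.11)&~reg|((x>.6)&(y<.15)&(y>-.2)&(z>.05)&(z<.11))); print("jar",rect(w[m][:,:2]))
E
```

```text
side
bench z 0.00039968899190407893
crate rim 407 ([[343.0, 200.0], [575.0, 138.0], [634.0, 359.0], [402.0, 421.0]], array([488.5, 279.6]), array([228.9, 240.2]), 74.97) 0.07847068155550653
bar 390 ([[377.0, -93.0], [568.0, -125.0], [570.0, -109.0], [380.0, -77.0]], array([ 473.8, -101.4]), array([ 16.3, 193.1]), 80.44) [0.2656159  0.28284267 0.28705725]
tray floor 2324 ([[373.0, -204.0], [530.0, -234.0], [572.0, -11.0], [414.0, 18.0]], array([ 472.4, -107.8]), array([226.3, 160.6]), 79.34) [0.13292419 0.13523319 0.14453326]
tray wall top 483 ([[345.0, -227.0], [534.0, -269.0], [588.0, -23.0], [399.0, 18.0]], array([ 466.6, -125.4]), array([251.7, 193.2]), 77.54)
stand all 5256 ([[331.0, -227.0], [561.0, -270.0], [608.0, -18.0], [378.0, 25.0]], array([ 469.8, -122.6]), array([256.4, 233.8]), 79.47)
jar ([[733.0, -141.0], [740.0, -203.0], [803.0, -196.0], [796.0, -134.0]], array([ 767.7, -168.6]), array([63.3, 62.6]), 6.37)
top
bench z 0.0018335423042525915
crate rim 914 ([[344.0, 202.0], [576.0, 140.0], [634.0, 355.0], [402.0, 417.0]], array([489.5, 278.6]), array([222.8, 240.3]), 74.92) 0.07968908479140702
bar 350 ([[378.0, -86.0], [570.0, -122.0], [572.0, -108.0], [380.0, -73.0]], array([474.9, -97.1]), array([ 13.4, 195. ]), 79.46) [0.27941875 0.28540522 0.29049725]
tray floor 2189 ([[371.0, -226.0], [527.0, -255.0], [555.0, -111.0], [398.0, -81.0]], array([ 462.9, -168.3]), array([147.5, 159. ]), 79.3) [0.13177707 0.13609785 0.14134647]
tray wall top 315 ([[363.0, -229.0], [530.0, -261.0], [559.0, -115.0], [391.0, -82.0]], array([ 460.7, -171.7]), array([149.3, 170.7]), 79.01)
stand all 3355 ([[341.0, -253.0], [558.0, -295.0], [595.0, -102.0], [379.0, -61.0]], array([ 468.2, -177.8]), array([196. , 220.3]), 79.1)
jar ([[723.0, -163.0], [766.0, -207.0], [810.0, -164.0], [767.0, -120.0]], array([ 766.5, -163.8]), array([61.5, 61.3]), 44.14)
```

```bash
cat >> h.py <<'E'
def R(deg):
    c,s=np.cos(np.radians(deg)),np.sin(np.radians(deg)); return np.array([[c,s,0],[s,-c,0],[0,0,-1.]])
YS=-10.7; S=np.array([.4855,-.039])
ax=lambda deg:np.array([[np.cos(np.radians(deg)),np.sin(np.radians(deg))],[-np.sin(np.radians(deg)),np.cos(np.radians(deg))]])
def st(x,y): return S+np.array([x,y])@ax(YS)
E
python3 - <<'E'
from h import *
C=np.array([.489,.279]); YC=-15.
g=C+np.array([0,.106])@ax(YC)
robot.goto([*g,.15],R(YC)); robot.servo_line([*g,.048],speed=.1)
robot.move_gripper(0.); print("grip",robot.read_grip_width(),robot.read_finger_force(),robot.read_position(),robot.read_force())
g1=st(0,.16+.106); g2=st(0,.116+.106)
robot.servo_line([*g1,.048],R(YS),speed=.08); print(robot.read_force())
robot.servo_line([*g2,.048],speed=.04); print(robot.read_force(),robot.read_position(),g2,robot.read_t())
for n in("side","top"):
    p,d=robot.grab_frame(n); np.savez(f"{n}1.npz",p=p,d=d); cv2.imwrite(f"pics/{n}1.png",p[:,:,::-1])
E
```

```text
grip 0.08957196598130787 29.99989628791809 [0.51642068 0.38128807 0.04798456] [ 0.24385953 -0.68537991  0.41300991]
[ 0.56766889 -0.28106949 -0.97269146]
[-0.56157649 -2.09090176 -1.01035786] [0.52657284 0.17881788 0.0479649 ] [0.52671799 0.17914004] 7.4417
```

View pics/side1.png

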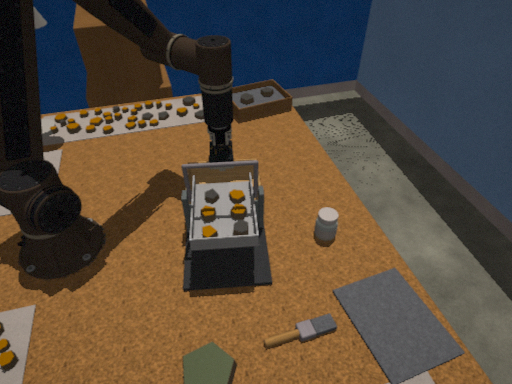

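The side view shows the crate drawn up behind the tray, with the gripper holding its far wall at about (220,150). Nothing else has moved. Next I release the crate, back off and measure.

```bash
python3 - <<'E'
from h import *
robot.move_gripper(.6); p=robot.read_position()
robot.servo_line([p[0],p[1],.2],speed=.15); 
robot.goto([*st(-.05,.45),.25],R(YS)); print(robot.read_t())
for n in("side","top"):
    p,d=robot.grab_frame(n); cv2.imwrite(f"pics/{n}2.png",p[:,:,::-1]); w=cloud(n,d)
    q=w.copy(); q[...,:2]=(w[...,:2]-S)@ax(YS).T; x,y,z=np.moveaxis(q,-1,0)
    m=(z>.07)&(z<.09)&(abs(x)<.18)&(y>-.03)&(y<.27); print(n,m.sum(),rect(q[m][:,:2]))
    m=(z>.272)&(z<.3)&(abs(x)<.12)&(y>-.1)&(y<-.02); print("bar",m.sum(),rect(q[m][:,:2]),np.nanmax(q[m][:,2]))
    m=(z>.132)&(z<.139)&(abs(x)<.1)&(y>-.02)&(y<.07); print("lip",rect(q[m][:,:2]))
E
```

```text
10.5583
side 175 ([[-121.0, -27.0], [118.0, -29.0], [120.0, 226.0], [-119.0, 228.0]], array([-0.6, 99.4]), array([255.1, 239.5]), 89.52)
bar 367 ([[-97.0, -56.0], [-97.0, -71.0], [97.0, -69.0], [96.0, -55.0]], array([ -0.3, -62.8]), array([193.6,  14.7]), 0.5) 0.2879934580984146
lip ([[-80.0, 41.0], [-80.0, -20.0], [80.0, -19.0], [80.0, 41.0]], array([ 0.1, 10.7]), array([159.4,  60.7]), 0.21)
top 656 ([[-122.0, -18.0], [120.0, -19.0], [121.0, 226.0], [-120.0, 228.0]], array([ -0.2, 104.3]), array([245.7, 241.3]), 89.57)
bar 348 ([[-97.0, -65.0], [98.0, -67.0], [98.0, -54.0], [-97.0, -53.0]], array([  0.3, -59.7]), array([ 12.4, 195.2]), 89.67) 0.2918843600195062
lip ([[-98.0, 40.0], [-98.0, -20.0], [99.0, -20.0], [99.0, 41.0]], array([ 0.4, 10.3]), array([196.3,  60.4]), 0.12)
```

View pics/top2.png

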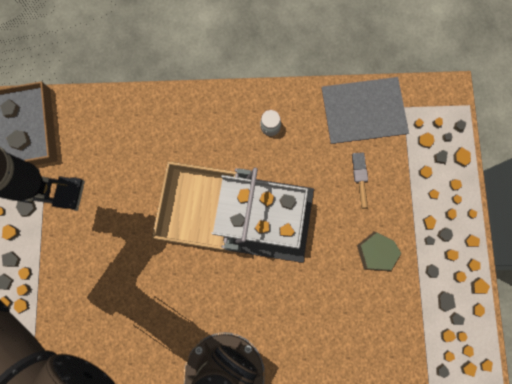

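The top view shows the crate square and centred against the stand: x is about 0, the far edge is at 227 mm, and the centre is at about y = 117 mm. All six pieces are still in the tray. Next I cage the bar loosely and tip.

```bash
cat >> h.py <<'E'
def arm_at(th): # TCP 19 mm below the bar centre
    b,h=-.060*np.cos(th)+.150*np.sin(th), .150*np.cos(th)+.060*np.sin(th)
    return [*st(0,b),.13+h-.019]
E
python3 - <<'E'
from h import *
robot.goto([*st(0,.1),.38],R(YS)); a=arm_at(0)
robot.servo_line([*a[:2],.38]); robot.servo_line(a,speed=.08); print(robot.read_force())
robot.move_gripper(.2); print(robot.read_grip_width(),robot.read_force())
for th in (.2,.4,.5,.6,.7,.8,.9,1.0):
    robot.servo_line(arm_at(th),speed=.05); print(th,robot.read_t(),np.round(robot.read_force(),1))
robot.dwell(1)
for n in("side","top"):
    p,d=robot.grab_frame(n); cv2.imwrite(f"pics/{n}3.png",p[:,:,::-1])
E
```

```text
[ 0.37409849 -0.1578165   0.79452525]
0.19812244224650152 [0.48397749 0.08139473 0.63557811]
0.2 16.5 [-2.7 -6.2  4.3]
0.4 17.2917 [-0.5 -5.7  2.9]
0.5 17.7667 [ 0.8 -4.5  1.9]
0.6 18.2417 [-0.2 -3.1  0.8]
0.7 18.7167 [-0.1 -2.  -0. ]
0.8 19.1917 [ 1.3 -2.7 -0.4]
0.9 19.6667 [ 0.1 -1.8 -1.5]
1.0 20.1417 [ 0.7 -1.5 -0.7]
```

View pics/side3.png

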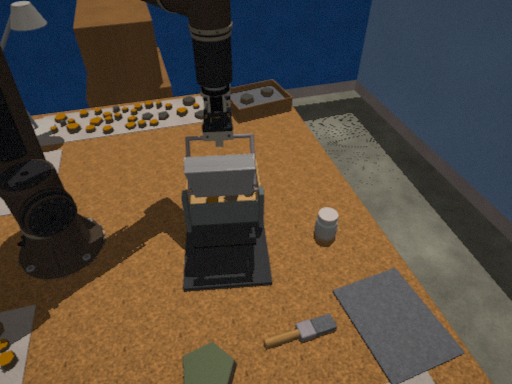

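View pics/top3.png

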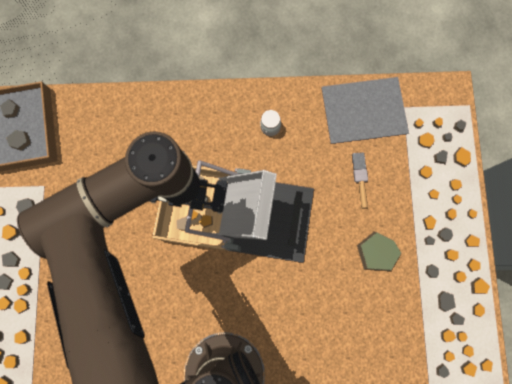

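Both views show the tray tipped to about 1.0 rad. In the side view, ochre pieces show through the gap above the stand's front plate at about (225,198). In the top view they lie in the crate at about (200,215). I tip slightly further, then come back to 0.6 rad to check that the tray is empty.

```bash
python3 - <<'E'
from h import *
robot.servo_line(arm_at(1.06),speed=.04); robot.dwell(1); print(np.round(robot.read_force(),1))
for th in (.9,.75,.6):
    robot.servo_line(arm_at(th),speed=.05); print(th,robot.read_t(),np.round(robot.read_force(),1))
robot.dwell(.3)
ims=[]
for n,(a,b,c,e) in(("side",(120,250,150,300)),("top",(140,280,140,330))):
    p,d=robot.grab_frame(n); ims.append(cv2.resize(p[a:b,c:e,::-1],(600,300),interpolation=cv2.INTER_CUBIC))
cv2.imwrite("pics/c4.png",np.vstack(ims))
E
```

```text
[ 0.2 -0.5  0.1]
0.9 23.3 [-1.3 -1.6 -0.6]
0.75 23.9333 [-2.  -2.1 -0.1]
0.6 24.5667 [-0.9 -2.6  0.8]
```

View pics/c4.png

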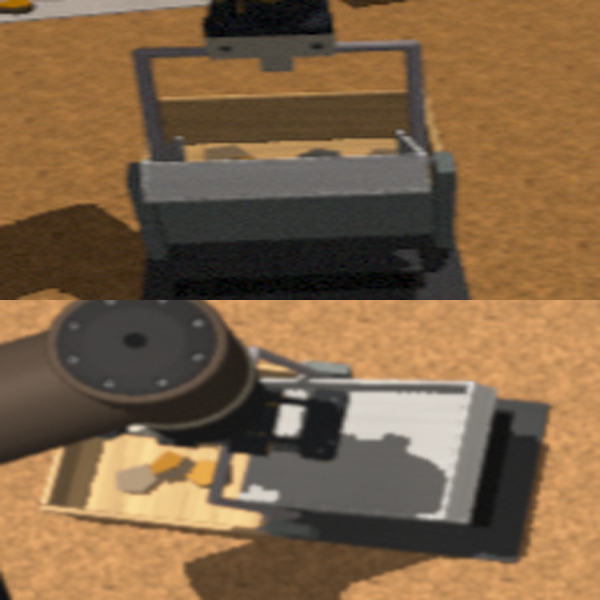

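The crop shows the tray floor empty and pieces in the crate. I ease the tray down and release it.

```bash
python3 - <<'E'
from h import *
for th in (.4,.2,.0,-.03):
    robot.servo_line(arm_at(th),speed=.05); print(th,robot.read_t(),np.round(robot.read_force(),1))
robot.move_gripper(.8); a=arm_at(0); robot.servo_line([*a[:2],.4])
robot.goto([*st(-.05,.45),.3],R(YS)); print(robot.read_t())
ims=[]
for n,(a,b,c,e) in(("side",(120,260,150,300)),("top",(140,280,140,330))):
    p,d=robot.grab_frame(n); ims.append(cv2.resize(p[a:b,c:e,::-1],(600,300),interpolation=cv2.INTER_CUBIC)); w=cloud(n,d)
    q=w.copy(); q[...,:2]=(w[...,:2]-S)@ax(YS).T; x,y,z=np.moveaxis(q,-1,0)
    m=(z>.07)&(z<.09)&(abs(x)<.18)&(y>.03)&(y<.27); print(n,rect(q[m][:,:2]))
    m=(z>.272)&(z<.3)&(abs(x)<.12)&(y>-.1)&(y<-.02); print("bar",rect(q[m][:,:2]))
cv2.imwrite("pics/c5.png",np.vstack(ims))
E
```

```text
0.4 25.7583 [-1.9 -2.5 -0.5]
0.2 26.55 [-1.4 -2.5 -0.8]
0.0 27.3417 [-0.5  0.3 -0.7]
-0.03 27.5917 [-0.2  6.   3.4]
31.5833
side ([[-121.0, 81.0], [119.0, 78.0], [120.0, 227.0], [-120.0, 230.0]], array([ -0.5, 154. ]), array([149.2, 240.1]), 89.41)
bar ([[-97.0, -55.0], [-97.0, -69.0], [97.0, -69.0], [96.0, -55.0]], array([ -0.1, -62.2]), array([193.3,  13.9]), 0.1)
top ([[-121.0, 31.0], [119.0, 30.0], [120.0, 226.0], [-120.0, 228.0]], array([-1.000e-01,  1.288e+02]), array([196.2, 240.1]), 89.7)
bar ([[-97.0, -65.0], [98.0, -66.0], [98.0, -54.0], [-97.0, -53.0]], array([  0.2, -59.6]), array([ 12.4, 195.1]), 89.78)
```

View pics/c5.png

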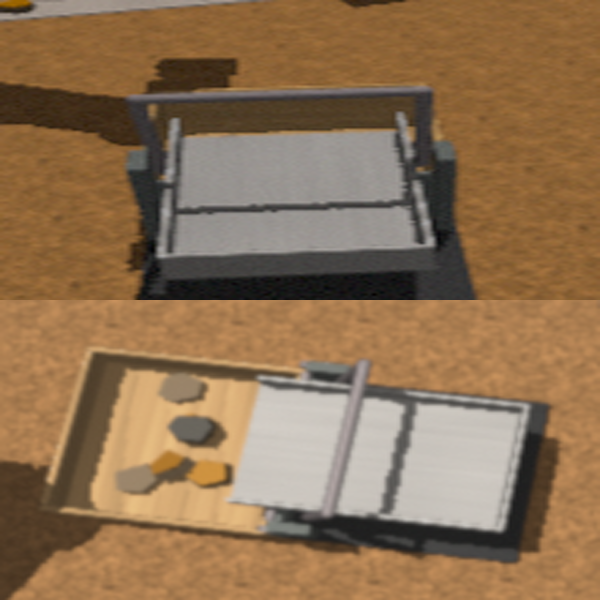

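The tray is level and empty, and the crate is still square. Five pieces show in the crate and the sixth is probably hidden under the lip. I check the saved tipped views for it.

```bash
python3 - <<'E'
import cv2,numpy as np
a=cv2.imread("pics/side3.png")[180:240,175:275]; b=cv2.imread("pics/top3.png")[155:255,145:255]
cv2.imwrite("pics/c6.png",np.hstack([cv2.resize(a,(400,240),interpolation=cv2.INTER_CUBIC),cv2.resize(b,(264,240),interpolation=cv2.INTER_CUBIC)]))
E
```

```text
(no output)
```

View pics/c6.png

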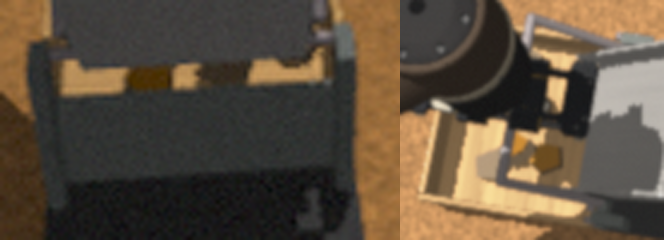

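```bash
python3 - <<'E'
from h import *
p,d=robot.grab_frame("top"); w=cloud("top",d)
q=w.copy(); q[...,:2]=(w[...,:2]-S)@ax(YS).T; x,y,z=np.moveaxis(q,-1,0)
m=((z>.016)&(z<.075)&(abs(x)<.107)&(y>.03)&(y<.205)).astype(np.uint8)
k,l,s,_=cv2.connectedComponentsWithStats(m)
for i in range(1,k):
    if s[i,4]>15: t=q[l==i]; print(s[i],np.round(np.nanmean(t,0)*1000),np.round(np.percentile(t[:,2],[10,50,90])*1000))
zz=np.round(z*1000); zz[m==0]=0
print(zz[190:206:2,168:214:3])
print(robot.read_force())
E
```

```text
[190 173  14  15 149] [ 82. 134.  25.] [21. 24. 29.]
[193 193  15  14 161] [ 21. 108.  47.] [40. 48. 53.]
[176 210  37  20 392] [-44. 118.  30.] [23. 30. 40.]
[[ 0.  0.  0.  0.  0.  0.  0.  0.  0.  0.  0.  0.  0.  0.  0.  0.]
 [ 0.  0. 18.  0.  0.  0.  0.  0.  0.  0.  0.  0.  0.  0.  0.  0.]
 [ 0.  0.  0.  0.  0.  0.  0.  0.  0.  0. 49. 51. 53.  0.  0.  0.]
 [ 0.  0.  0. 18.  0.  0.  0.  0.  0. 48. 46.  0. 46.  0.  0.  0.]
 [ 0.  0.  0.  0.  0.  0.  0.  0.  0. 46. 53. 49. 45. 42.  0.  0.]
 [ 0.  0.  0.  0.  0.  0.  0.  0.  0. 46. 50. 49. 53. 40.  0.  0.]
 [ 0.  0.  0.  0.  0.  0.  0.  0.  0. 48. 47. 48. 54.  0.  0.  0.]
 [ 0.  0.  0.  0.  0.  0.  0.  0.  0.  0. 48. 50. 53.  0. 18.  0.]]
[ 0.42867113 -0.79198937 -0.37119546]
```

The dark grey piece's top is 48 mm above the bench, so it is lying on the sixth piece. All six are in the crate.

```bash
python3 -c "
from rig import robot
print(robot.job_done())"
```

```text
the job is handed in; nothing more can be done
None
```

The job is handed in with no verdict shown: the crate is square against the stand, the tray is empty and eased back to level, and the brush, jar and slab were not touched; five pieces are visible in the crate, and I inferred the sixth lies under the grey one from its height.

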